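# Pail on the scale, then crack the canister

## Task

Seat the weighing pail fully down on the scale so that its two ears sit over the scale's pegs (either way round), and let go of it. Then take the canister's stuck flip-top lid by its grip, break the seal, and hold the lid just ajar, about 2.5 cm open at its front edge, never swinging it wide open; finish while still holding it there. Leave the pail seated and the other things on the counter where they are.

Things in the scene. Friction and masses are not known exactly. Their poses are not given: they have to be found in the camera images.
- pail: Aluminium weighing pail, loose, 0.32 kg. A flat foot plate 50 (x) x 190 (y) x 8 mm with a round pan on it (116 mm across at the rim, rim 62 mm up) and a fixed arched handle over the top. The plate's two ears stick out along its own +y and -y; each has a through hole 16 mm wide, centred 78 mm from the middle. Origin: centre of the underside of the foot plate; z up. Starts standing on the counter.
- pail_grip (a point): Middle of the pail's wooden handle bar, 131 mm straight above the pail's origin. The bar is horizontal, runs along the pail's x (130 mm long), 14 mm wide along the pail's y and 12 mm high; free space of about 60 mm lies under it.
- scale: White kitchen scale, fixed to the counter, 150 (x) x 200 (y) mm, with a steel platform whose top is 40 mm above the counter and a dark display along its -x side. Origin: centre of its underside. Two upright steel pegs stand on the platform at own y = +78 and -78 mm, x = +15 mm: 12 mm thick, 22 mm tall, tapering to 6 mm across over the top 8 mm.
- scale_seat (a point): Point on the platform midway between the two pegs, 40 mm above the counter: the pail's origin lies here when the pail is seated (pail y axis along the scale's y axis, either way round).
- canister: White square storage canister, 130 x 130 mm, rim 95 mm high, heavy and fixed to the counter, with a wooden flip-top lid. Origin: centre of its underside. The lid's hinge runs along the canister's own y at its +x side; the grip is near the -x (front) side. Lid: 134 x 134 x 10 mm, 0.25 kg.
- lid (a joint): Lid angle in rad: 0 closed, grows as the front edge rises (0.187 = 25 mm at the front edge). Sealed at first: breaking it takes roughly 9 to 13 N of upward pull at the grip (more if a tight grip does not turn with the lid), greatest in the first 2 mm, gone after about 6 mm of lift. Then the lid turns freely under its own weight, falls shut if let go, and does not seal again.
- lid_grip (a point): Grasp point in the lid's upright grip: a wooden fin 14 mm thick (along the canister's y), 44 mm long (along x), rising 45 mm above the lid's top; this point lies on its middle plane, 28 mm above the lid's top (17 mm below the fin's top), 104 mm from the hinge. Moves and turns with the lid.
- lid_hinge (a point): Middle of the lid's hinge line, at rim height (95 mm above the counter). The hinge axis is this frame's y; the frame turns with the lid.
- lid_front (a point): Middle of the lid's front edge at its underside, 134 mm from the hinge; 95 mm above the counter when closed.
- spray_bottle: Bystander: white bottle, 68 mm across, 170 mm tall. Origin: centre of its underside. Leave alone.
- soap_bar: Bystander: pink bar of soap, 55 x 80 x 26 mm, lying flat. Origin: centre of its underside. Leave alone.
- glass_cup: Bystander: clear glass cup, 70 mm across, 80 mm tall. Origin: centre of its underside. Leave alone.
There are look-alikes about, which are no part of the job. Several things have the shape of the canister; the one meant has the colours described above.

How it is judged:
On the way, in this order (a step that is already met when the one before it is completed fails the run):
1. the pail is seated on the scale's pegs and let go, the lid still shut (horizontal distance between pail and scale_seat below 0.004 m and z of pail in the frame of scale_seat between -0.003 and 0.003 m and angle between the y axis of pail and the y axis of scale, either way round below 0.06 rad and angle between pail's own z axis and vertical below 0.04 rad and contact force between the fingers and pail below 0.2 N and value of joint lid below 0.08 rad), for 0.3 s.
2. the lid's seal is broken and the lid is ajar in the fingers (value of joint lid above 0.12 rad and contact force between the fingers and canister above 0.5 N), for 0.2 s.
At the end, for the whole second after the job is handed in: Lid held still by the fingers (over 0.5 N) at 0.12 to 0.26 rad (16 to 34 mm open in front); pail released and seated: within 4 mm sideways and 3 mm in height of the seat, 0.06 rad in yaw, 0.04 rad in tilt; bystanders within 30 mm of their starts (all of step 2 and horizontal distance between pail and scale_seat below 0.004 m and z of pail in the frame of scale_seat between -0.003 and 0.003 m and angle between the y axis of pail and the y axis of scale, either way round below 0.06 rad and angle between pail's own z axis and vertical below 0.04 rad and value of joint lid below 0.26 rad and velocity of joint lid between -0.1 and 0.1 rad/s and contact force between the fingers and pail below 0.2 N and distance of each of spray_bottle, soap_bar, glass_cup from where it was at the start of the episode below 0.03 m); the arm keeps its last pose, push and grip.
It fails at once if the lid is swung wide open (over 0.45 rad, about 58 mm at the front edge) (value of joint lid above 0.45 rad).
It fails at once if the pail is tipped over (more than 0.7 rad) (angle between pail's own z axis and vertical above 0.7 rad).
It fails at once if the spray bottle is shoved away (over 30 mm) (distance of spray_bottle from where it was at the start of the episode above 0.03 m).
It fails at once if the soap bar is shoved away (over 30 mm) (distance of soap_bar from where it was at the start of the episode above 0.03 m).
It fails at once if the glass cup is shoved away (over 30 mm) (distance of glass_cup from where it was at the start of the episode above 0.03 m).
It also fails if it takes over 64 s, if anything falls off the work surface, if the arm or the gripper's body presses on something with over 40 N, if the wrist force passes 120 N, or if a joint passes its speed limit or range.

## Robot

A 6-joint arm with a two-finger parallel gripper is mounted at the origin on the work surface. World frame = base frame: x ahead of the robot, y to its left, z up, the work surface at z = 0. Lengths are in m, angles in rad, forces in N, time in s.
With the tool pointing down it reaches from about 0.25 to 0.725 m from the base axis. Payload 4 kg.
Tool frame: the origin (TCP) lies midway between the tips of the shut fingers; the grasp point (between the pads) lies 19 mm behind it (bot.grip_point_offset is the distance from the TCP to the grasp point, in m); z points along the fingers, y is the line along which they close (so a half turn about z gives the same grasp; the last joint's range is limited). The gripper opens to 85 mm and grips with 20 to 120 N. Pads are 22 mm wide; open, the fingers measure 114 mm over their backs; the gripper's body (76 mm by 85 mm) begins 54 mm behind the grasp point. The pads swing forward as they close: fully open they stand 13 mm farther back than shut.
Start: joints at [1.272, 0.241, 0.005, 1.335, 0, 1.571], TCP at [0.147, 0.478, 0.206] pointing down, gripper open.
Joint ranges: [-2.72, 2.72], [-1.05, 1.87], [-1.09, 1.28], [-1.99, 2.15], [-1.42, 1.44], [-3.14, 3.14]. Speed limits (rad/s): [2.79, 2.79, 3.14, 3.14, 3.14, 3.14].

## Interface

Orientations are given as a unit quaternion [x, y, z, w].
In Python, from workcell import bot gives the robot as it stands.
- The arm moves only by the tool step_arm, never from a script. Its argument "targets" is text: rows parted by semicolons, each of 7 numbers parted by spaces: the opening, from -1 (shut) to 1 (fully open), so that 0 is half open, then the shift along the world's x, y, z normalised to -1 to 1, where 1 is 0.5 m, then the turn, a rotation vector about the world's x, y, z normalised to -1 to 1, where 1 is pi/4 rad. In form: gripper x y z wx wy wz; .... A call has 1 to 10 rows; each row is the pose to reach, as a shift and turn from the pose commanded when the call began; what a row does not reach only later rows make up. A row lasts 1/12 s, in which the tool goes at most 41.7 mm and 7.16 degrees, less where a joint would pass 70% of its speed; a pose out of reach is approached as far as the arm can. A call with a number of a shift or a turn outside -1 to 1 is refused whole. A call with a gripper value outside its range is refused whole. The fingers move at their own pace and stop on an object; the grip force is fixed at half the most. Time passes only in rows, so rows that repeat a pose let the fingers close. It gives the time, the measured TCP pose, the force, the opening and the grip force at its end, in the units of the state.
- bot.get_obs(): the state, without advancing time (a new reading comes with each control period).
- bot.camera(name): name is "scene" or "top" or "wrist"; returns the picture (480x640x3 uint8, red, green, blue); there is no depth.
- bot.camera_info(name): a dict with "vertical_fov" (degrees; the focal length in pixels is half the picture's height over the tangent of half this angle, whatever the lens; pixels are square), "cx", "cy" (the principal point, pixels), "pose" (4x4, takes a point from camera to world coordinates). Camera axes: x right, y up, looking along -z (the intrinsics and any distortion apply to the point x, -y, -z); pixel columns grow to the right and rows downward; lengths in m; the calibration is good to about 2 mm. The wrist camera is an equidistant fisheye: a pixel r from the principal point sees the ray r / f radians off the axis. A picture is of the moment at which its call begins: read the wrist's pose just before it. camera_info takes no time and is no camera call; for the wrist camera it gives the pose at the moment of the call.
- bot.job_done(): hands the job in; it is judged then, once.
The state is a dict: "clock": time; "joint_pos": joint angles; "joint_vel": joint speeds; "tau": joint torques, N m; "eef_pos": TCP position; "tool_rot": TCP orientation; "ft_force": force on the tool from outside, world axes, zero at the start; "ft_torque": the same for the moment, N m; "grip_width": finger opening in m; "grasp_force": force on a finger pad.
Only numpy, scipy, OpenCV 4.12 (cv2) and the standard library are available. Lean on these libraries where they do the work, as an engineer would, in place of code of your own. Each camera call takes 0.05 s, during which the arm holds its last target. There are 200 camera calls.

## Working session

There is one attempt and no reset: what is moved stays moved. The work goes in short steps, Python scripts to look and compute and a tool call to move; the robot and the scene stay as the last step left them, time stands still between calls to the robot, and variables do not carry over. Pictures are saved under pics/ and viewed, at most 12 in all, crops included, and the job is handed in when it is done.

Besides the shell and the picture viewer there is one more tool, called after "Call:" as name(argument=value, ...) on one line, values as JSON. step_arm: Moves the arm, as the interface text tells. Scaled input: -1 to 1 covers 0.5 m each way for a shift and pi/4 rad each way for a turn. Its arguments: {"type":"object","properties":{"targets":{"type":"string"}},"required":["targets"]}

```bash
mkdir -p pics; cat > h.py <<'E'
import numpy as np, cv2
from workcell import bot
def snap(n,f):
    info=bot.camera_info(n); im=bot.camera(n)
    cv2.imwrite('pics/'+f,im[:,:,::-1]); np.save('pics/'+f+'.npy',np.array(info['pose']))
    return im,info
def ray(info,n,u,v):
    f=240/np.tan(np.radians(info['vertical_fov'])/2); P=np.array(info['pose'])
    x,y=u-info['cx'],v-info['cy']
    if n=='wrist':
        r=np.hypot(x,y)+1e-9; t=r/f; d=np.array([np.sin(t)*x/r,-np.sin(t)*y/r,-np.cos(t)])
    else: d=np.array([x/f,-y/f,-1])
    return P[:3,3],P[:3,:3]@d
def plane(info,n,u,v,z):
    o,d=ray(info,n,u,v); return o+d*(z-o[2])/d[2]
def proj(info,n,p):
    f=240/np.tan(np.radians(info['vertical_fov'])/2); P=np.array(info['pose'])
    q=P[:3,:3].T@(np.array(p)-P[:3,3]); x,y,z=q[0],-q[1],-q[2]
    if n=='wrist':
        r=np.hypot(x,y)+1e-12; t=np.arctan2(r,z)*f; return info['cx']+t*x/r,info['cy']+t*y/r
    return info['cx']+f*x/z,info['cy']+f*y/z
E
python3 - <<'E'
from h import *
for n in('top','scene','wrist'):
    im,i=snap(n,n+'0.png'); print(n,i['vertical_fov'],i['cx'],i['cy'],np.round(i['pose'],3).tolist(),[k for k in i])
print({k:np.round(v,3) for k,v in bot.get_obs().items()})
E
```

```text
top 56.93937749661406 320.91970628160544 240.98119916199246 [[-0.021, 0.985, -0.171, 0.314], [-0.999, -0.025, -0.02, 0.091], [-0.024, 0.17, 0.985, 1.121], [0.0, 0.0, 0.0, 1.0]] ['vertical_fov', 'cx', 'cy', 'pose']
scene 50.306872989769005 314.609911028139 245.00041347674846 [[0.074, -0.504, 0.861, 1.546], [0.997, 0.031, -0.067, 0.006], [0.007, 0.863, 0.505, 0.742], [0.0, 0.0, 0.0, 1.0]] ['vertical_fov', 'cx', 'cy', 'pose']
wrist 65.70646984690485 323.4349108976701 238.6436670979262 [[0.295, -0.922, -0.251, 0.083], [0.956, 0.284, 0.079, 0.498], [-0.002, -0.264, 0.965, 0.374], [0.0, 0.0, 0.0, 1.0]] ['vertical_fov', 'cx', 'cy', 'pose']
{'clock': np.float64(0.15), 'joint_pos': array([1.272, 0.241, 0.004, 1.335, 0.   , 1.571]), 'joint_vel': array([-0.001, -0.003,  0.004, -0.   , -0.   , -0.002]), 'tau': array([ 0.0000e+00, -3.7264e+01,  2.5264e+01,  1.2000e-02, -0.0000e+00,
       -0.0000e+00]), 'eef_pos': array([0.147, 0.477, 0.205]), 'tool_rot': array([ 0.149,  0.989, -0.001, -0.   ]), 'ft_force': array([ 0.217,  1.17 , -0.304]), 'ft_torque': array([-0.016,  0.022, -0.028]), 'grasp_force': np.float64(0.0), 'grip_width': np.float64(0.085)}
```

View pics/top0.png

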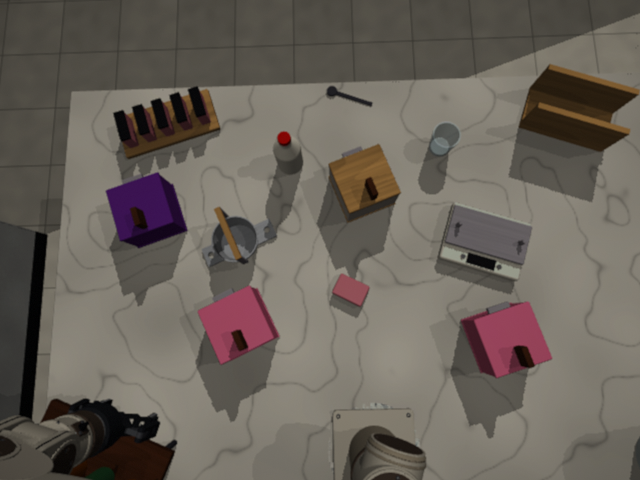

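View pics/scene0.png

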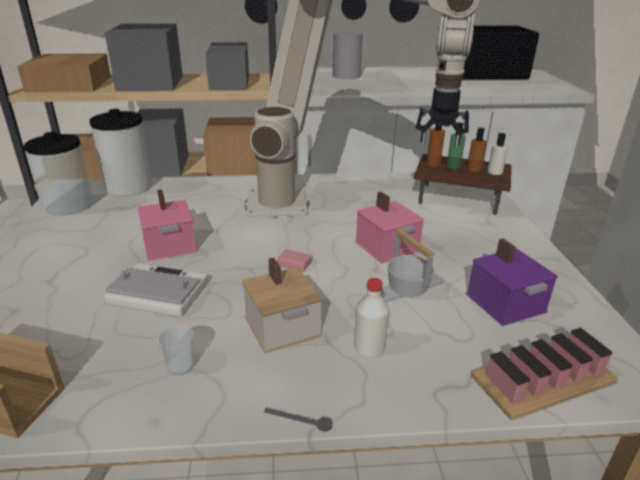

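Look-alikes for the canister in the top view are purple (147,210), pink (238,325), pink (506,340) and white with a wooden lid (363,180). The last one matches the description: its body is white in the scene view at (285,310). The pail at (236,240) and the scale at (487,240) are unique. Next is one close crop to check the choice.

```bash
python3 - <<'E'
from h import *
im=cv2.imread('pics/top0.png'); s=cv2.imread('pics/scene0.png')
c=lambda a,u,v:cv2.resize(a[v:v+75,u:u+100],(400,300),interpolation=cv2.INTER_CUBIC)
cv2.imwrite('pics/crop1.png',np.vstack([np.hstack([c(im,190,200),c(im,315,143)]),np.hstack([c(im,436,203),c(s,235,265)])]))
E
```

```text
(no output)
```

View pics/crop1.png

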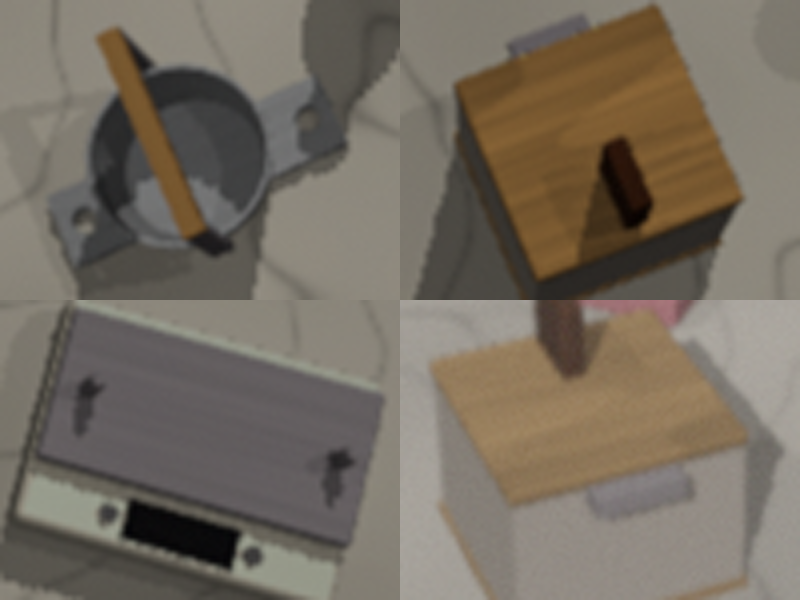

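```bash
python3 - <<'E'
from h import *
i=bot.camera_info('top')
P=lambda u,v,z:plane(i,'top',u,v,z)
def pr(n,*a):
    a=[P(*x) for x in a]; print(n,[np.round(x[:2],4).tolist() for x in a],'mid',np.round(np.mean(a,0),4)); d=a[1]-a[0]; print('  ang',np.degrees(np.arctan2(d[1],d[0])),np.linalg.norm(d)); return a
pr('bar',(237.5,258.8,.137),(217,208,.137))
pr('holes',(267,230.5,.008),(211.2,255,.008))
pr('pegs',(521.5,241.8,.06),(459,223,.06))
pr('fintop',(315+58.5,143+54,.15),(315+53,143+35.5,.15))
pr('finall',(315+60,143+55,.15),(315+53,143+35.5,.15))
pr('lid',(315+34.5,143+69.5,.105),(315+13.7,143+21,.105),(315+65,143+1.2,.105),(315+85,143+49.5,.105))
E
```

```text
bar [[0.4484, 0.3001], [0.5674, 0.3487]] mid [0.5079 0.3244 0.137 ]
  ang 22.24984702732804 0.12848096859036745
holes [[0.5376, 0.2521], [0.4775, 0.395]] mid [0.5076 0.3235 0.008 ]
  ang 112.79354072069977 0.1550303029127418
pegs [[0.4835, -0.3693], [0.5336, -0.2236]] mid [ 0.5085 -0.2965  0.06  ]
  ang 71.04020991837223 0.15411325673908113
fintop [[0.5799, -0.0097], [0.6237, 0.001]] mid [ 0.6018 -0.0044  0.15  ]
  ang 13.707791688341892 0.04507254896980259
finall [[0.5775, -0.013], [0.6237, 0.001]] mid [ 0.6006 -0.006   0.15  ]
  ang 16.80910724633548 0.04827450202739974
lid [[0.5562, 0.0435], [0.677, 0.0895], [0.7232, -0.0355], [0.6015, -0.0773]] mid [0.6395 0.005  0.105 ]
  ang 20.85403837689662 0.12923544606913848
```

The crop confirms the choice: white body, wooden lid, grey hinge at the far side and dark fin at the front. In the top picture the pail's ear holes are at about (211,255) and (267,230), and the peg tips at (459,223) and (521,242). I'm moving above the pail.

Call:
step_arm(targets="1 0.72 -0.306 0.14 0 0 0.887;1 0.72 -0.306 0.14 0 0 0.887;1 0.72 -0.306 0.14 0 0 0.887;1 0.72 -0.306 0.14 0 0 0.887;1 0.72 -0.306 0.14 0 0 0.887;1 0.72 -0.306 0.14 0 0 0.887;1 0.72 -0.306 0.14 0 0 0.887;1 0.72 -0.306 0.14 0 0 0.887;1 0.72 -0.306 0.14 0 0 0.887;1 0.72 -0.306 0.14 0 0 0.887")

```text
clock: 0.98
eef_pos: [0.502, 0.3264, 0.2745]
tool_rot: [-0.198, 0.98, -0.0, -0.0]
ft_force: [1.0, 1.5, -0.5]
grip_width: 0.0851
grasp_force: 0.0
```

```bash
python3 - <<'E'
from h import *
o=bot.get_obs(); print(o['joint_pos'].round(3),o['eef_pos'].round(4),o['tool_rot'].round(3))
im,i=snap('wrist','w1.png')
for p in [(.508,.324,.137),(.4484,.3001,.137),(.5674,.3487,.137),(.5376,.2521,.008),(.4775,.395,.008)]: print(np.round(proj(i,'wrist',p),1))
E
```

```text
[0.576 0.435 0.458 1.594 0.    0.179] [0.502  0.3264 0.2745] [-0.198  0.98  -0.    -0.   ]
[316.8 224.9]
[317.8 148.6]
[316.9 294.6]
[253.9 200.2]
[383.2 199.9]
```

View pics/w1.png

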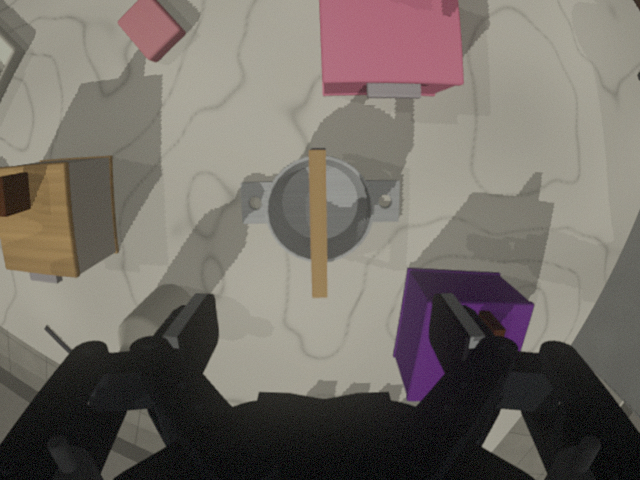

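The wrist view shows the bar from (317,149) to (319,297) and the ear holes at (256,202) and (386,201), which is within 2–3 px of the prediction.

```bash
python3 - <<'E'
from h import *
i=bot.camera_info('wrist');i['pose']=np.load('pics/w1.png.npy')
a,b=plane(i,'wrist',317,149,.137),plane(i,'wrist',319.5,297,.137);c,d=plane(i,'wrist',256,202,.008),plane(i,'wrist',386,201,.008)
print(a,b,(a+b)/2,np.degrees(np.arctan2(*(b-a)[1::-1])),np.linalg.norm(b-a)); print((c+d)/2,np.degrees(np.arctan2(*(d-c)[1::-1])),np.linalg.norm(d-c))
im=cv2.imread('pics/w1.png');h=cv2.cvtColor(im,cv2.COLOR_BGR2HSV)
m=cv2.inRange(h[140:305,300:335],(8,70,60),(28,255,255))
print(cv2.minAreaRect(cv2.findNonZero(m)))
E
```

```text
[0.44894892 0.29964661 0.137     ] [0.56865175 0.35172835 0.137     ] [0.50880033 0.32568748 0.137     ] 23.513472881581116 0.13054223437522833
[0.50802179 0.32697054 0.008     ] 113.17776221052328 0.15587180592330752
((17.951778411865234, 82.94430541992188), (148.08685302734375, 16.846057891845703), 88.91908264160156)
```

Call:
step_arm(targets="1 0.002 0.001 -0.08 0 0 0;1 0.002 0.001 -0.16 0 0 0;1 0.002 0.001 -0.24 0 0 0;1 0.002 0.001 -0.30 0 0 0;1 0.002 0.001 -0.326 0 0 0;1 0.002 0.001 -0.326 0 0 0;1 0.002 0.001 -0.326 0 0 0")

```text
clock: 1.62
eef_pos: [0.5007, 0.3279, 0.1106]
tool_rot: [-0.198, 0.98, -0.0, -0.001]
ft_force: [-0.2, 0.4, 0.3]
grip_width: 0.0851
grasp_force: 0.0
```

Call:
step_arm(targets="-1 0 0 0 0 0 0;-1 0 0 0 0 0 0;-1 0 0 0 0 0 0;-1 0 0 0 0 0 0;-1 0 0 0 0 0 0;-1 0 0 0 0 0 0;-1 0 0 0 0 0 0;-1 0 0 0 0 0 0")

```text
clock: 2.28
eef_pos: [0.5016, 0.3282, 0.1116]
tool_rot: [-0.198, 0.98, 0.0, 0.0]
ft_force: [-0.5, -0.5, 1.3]
grip_width: 0.0001
grasp_force: 0.4
```

```bash
python3 - <<'E'
from h import *
im,i=snap('wrist','w2.png'); s,_=snap('scene','s2.png')
print(bot.get_obs()['joint_pos'].round(4))
c=cv2.resize(s[170:320,340:540],(800,600),interpolation=cv2.INTER_CUBIC)[:,:,::-1]
cv2.imwrite('pics/c2.png',np.hstack([cv2.resize(im[:,:,::-1],(400,300)),cv2.resize(c,(400,300))]))
E
```

```text
[ 0.5794  0.4887  0.1184  1.2003 -0.      0.1816]
```

View pics/c2.png

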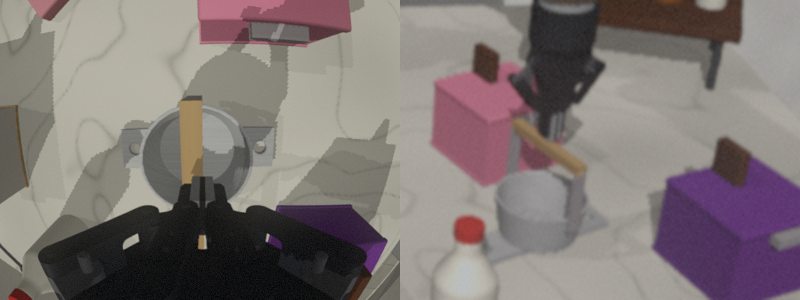

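```bash
python3 - <<'E'
from h import *
i=bot.camera_info('wrist')
a,b=plane(i,'wrist',214,238,.008),plane(i,'wrist',414,236,.008); print((a+b)/2,np.linalg.norm(b-a),np.degrees(np.arctan2(*(b-a)[1::-1])))
print(plane(i,'wrist',305,157,.137), bot.get_obs()['eef_pos'])
e=bot.get_obs()['eef_pos']; print(proj(i,'wrist',e),i['pose'].round(3) if hasattr(i['pose'],'round') else i['pose'])
t,_=snap('top','t2.png'); w=cv2.imread('pics/w2.png')
c1=cv2.resize(w[130:430,200:450],None,fx=2,fy=2,interpolation=cv2.INTER_CUBIC)[:600,:400]
c1=cv2.resize(w[130:430,220:420],(400,600),interpolation=cv2.INTER_CUBIC)
c2=cv2.resize(t[180:300,190:270],(400,600),interpolation=cv2.INTER_CUBIC)[:,:,::-1]
cv2.imwrite('pics/c3.png',np.hstack([c1,c2]))
E
```

```text
[0.50985952 0.32442165 0.008     ] 0.15590954404891183 113.34521833853528
[0.44827468 0.29923613 0.137     ] [0.50158853 0.32820056 0.1116338 ]
(np.float64(321.3403663518397), np.float64(279.8482236209973)) [[-0.387 -0.889 -0.243  0.439]
 [ 0.922 -0.373 -0.103  0.303]
 [ 0.001 -0.264  0.965  0.281]
 [ 0.     0.     0.     1.   ]]
```

View pics/c3.png

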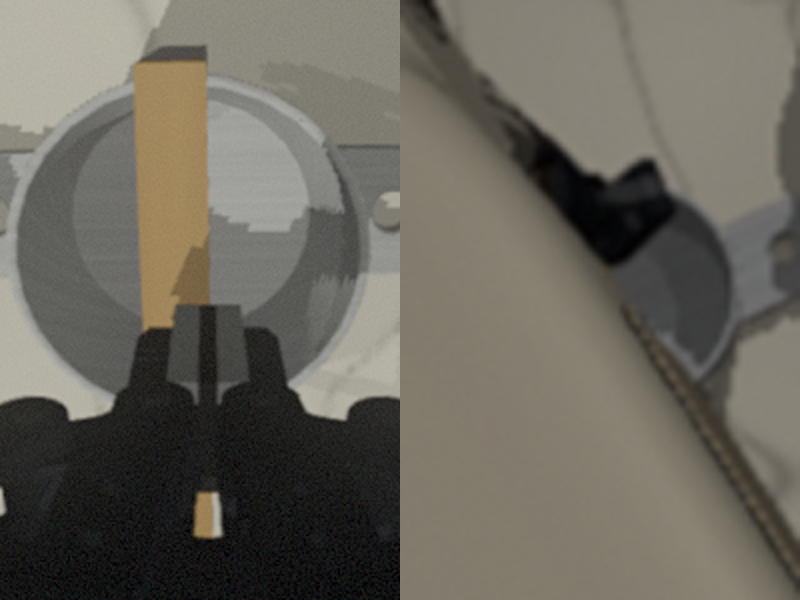

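The picture shows the shut fingers at crop (208,305) in front of the bar, which is about 7 mm to their left. The pail hasn't moved. I reopen, centre on the bar and go a little lower.

Call:
step_arm(targets="1 0 0 0.06 0 0 0;1 0 0 0.06 0 0 0;1 0 0 0.06 0 0 0;1 0.014 -0.006 0.06 0 0 0;1 0.014 -0.006 0.06 0 0 0;1 0.014 -0.006 0.06 0 0 0")

```text
clock: 2.93
eef_pos: [0.5085, 0.3246, 0.1404]
tool_rot: [-0.197, 0.98, -0.0, -0.001]
ft_force: [-0.4, -0.1, 0.3]
grip_width: 0.0723
grasp_force: 0.0
```

```bash
python3 - <<'E'
from h import *
o=bot.get_obs(); print(o['eef_pos'].round(4),o['grip_width'],o['ft_force'].round(2))
im,i=snap('wrist','w3.png'); s,j=snap('scene','s3.png')
e=o['eef_pos']; print('scene tcp',proj(j,'scene',e),'bar mid',proj(j,'scene',(.5095,.325,.137)), 'bar mid wrist',proj(i,'wrist',(.5095,.325,.137)))
for k in (0,.02,.04):print(np.round(proj(i,'wrist',(e[0],e[1],e[2]+k)),1))
a=cv2.resize(im[130:430,120:520],(400,300))[:,:,::-1]; b=cv2.resize(s[195:270,370:470],(400,300),interpolation=cv2.INTER_CUBIC)[:,:,::-1]
c=cv2.imread('pics/s2.png')[195:270,370:470]; c=cv2.resize(c,(400,300),interpolation=cv2.INTER_CUBIC)
cv2.imwrite('pics/c4.png',np.vstack([np.hstack([a,b]),np.hstack([a*0,c])]))
E
```

```text
[0.5085 0.3246 0.1404] 0.07226987397706766 [-0.36 -0.15  0.32]
scene tcp (np.float64(413.7873221660727), np.float64(239.41036768212982)) bar mid (np.float64(413.9205831195211), np.float64(240.84869035665022)) bar mid wrist (np.float64(321.38870131910966), np.float64(279.40518002204))
[321.4 279.8]
[321.1 296.5]
[320.8 317.4]
```

View pics/c4.png

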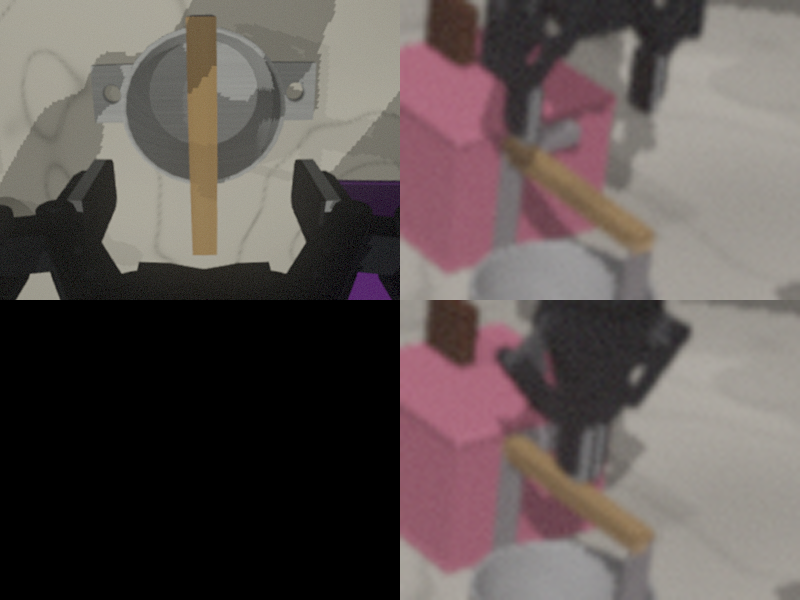

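```bash
python3 - <<'E'
from h import *
j=bot.camera_info('scene');e=bot.get_obs()['eef_pos'];i=bot.camera_info('wrist')
y=np.array([-.389,.921,0])
for z in (0,.013,.025,.04):
  for s in(1,-1): print(z,s,np.round(proj(j,'scene',e+s*.043*y+[0,0,z]),1),np.round(proj(i,'wrist',e+s*.038*y+[0,0,z]),1))
print('closed',[np.round(proj(j,'scene',(.5016,.3282,z)),1) for z in (.1116,.13,.15)])
print([np.round(proj(j,'scene',p),1) for p in [(.448,.2992,.131),(.5687,.3517,.131)]])
E
```

```text
0 1 [428.3 235.4] [398.1 279.1]
0 -1 [399.  243.3] [244.8 279.4]
0.013 1 [429.  230.7] [403.3 289.3]
0.013 -1 [399.5 238.5] [239.3 289.6]
0.025 1 [429.6 226.3] [408.7 300. ]
0.025 -1 [400. 234.] [233.6 300.3]
0.04 1 [430.3 220.7] [416.6 315.5]
0.04 -1 [400.6 228.3] [225.4 315.8]
closed [array([413.3, 248.3]), array([414.1, 241.7]), array([415. , 234.4])]
[array([397.5, 231. ]), array([431.3, 255.6])]
```

Both views put the finger tips about 22–25 mm higher than eef_pos suggests: scene tips at (431,221) and (399,230), against a predicted row of about 235. So the first try closed just above the bar. I go about 24 mm lower, which clears the pan rim either way.

Call:
step_arm(targets="1 0 0 -0.04 0 0 0;1 0 0 -0.08 0 0 0;1 0 0 -0.105 0 0 0;1 0 0 -0.105 0 0 0;-1 0 0 -0.105 0 0 0;-1 0 0 -0.105 0 0 0;-1 0 0 -0.105 0 0 0;-1 0 0 -0.105 0 0 0;-1 0 0 -0.105 0 0 0;-1 0 0 -0.105 0 0 0")

```text
clock: 3.87
eef_pos: [0.5091, 0.3252, 0.0898]
tool_rot: [-0.198, 0.98, -0.0, 0.001]
ft_force: [1.8, -1.5, -3.0]
grip_width: 0.0128
grasp_force: 56.3
```

Call:
step_arm(targets="-1 0 0 0 0 0 0;-1 0 0 0 0 0 0;-1 0 0 0 0 0 0")

```text
clock: 4.12
eef_pos: [0.5088, 0.3251, 0.0896]
tool_rot: [-0.198, 0.98, -0.0, 0.0]
ft_force: [-0.2, -1.7, 3.2]
grip_width: 0.0128
grasp_force: 60.8
```

```bash
python3 -c "
from workcell import bot
print(bot.grip_point_offset,bot.get_obs())"
```

```text
0.0187 {'clock': 4.1167, 'joint_pos': array([ 5.68694783e-01,  5.13002599e-01,  9.79926159e-02,  1.15505060e+00,
       -3.34259121e-04,  1.71050321e-01]), 'joint_vel': array([-0.00145782,  0.00056448, -0.00059653, -0.00055348,  0.00045795,
       -0.00020932]), 'tau': array([ 6.99583702e-01, -4.64430213e+01,  2.31862253e+01, -4.22959356e-01,
        2.87837852e-01,  1.02657673e-02]), 'eef_pos': array([0.5088464 , 0.32508779, 0.08960877]), 'tool_rot': array([-1.97514825e-01,  9.80299817e-01, -2.28426965e-05,  4.03410773e-04]), 'ft_force': array([-0.22183297, -1.66327597,  3.19536655]), 'ft_torque': array([-0.26106077,  0.08185793, -0.00232951]), 'grasp_force': 60.77594876289368, 'grip_width': 0.01279356947463238}
```

The bar is gripped (12.8 mm, 61 N). I lift and carry at moderate speed.

Call:
step_arm(targets="-1 0 0 0.02 0 0 0;-1 0 0 0.06 0 0 0;-1 0 0 0.11 0 0 0;-1 0 0 0.16 0 0 0;-1 0 0 0.21 0 0 0;-1 0 0 0.26 0 0 0;-1 0 0 0.31 0 0 0;-1 0 0 0.35 0 0 0;-1 0 0 0.37 0 0 0;-1 0 0 0.37 0 0 0")

```text
clock: 4.95
eef_pos: [0.5094, 0.326, 0.2771]
tool_rot: [-0.198, 0.98, 0.001, 0.002]
ft_force: [0.3, 0.9, -2.7]
grip_width: 0.0129
grasp_force: 59.9
```

Call:
step_arm(targets="-1 0 -0.03 0 0 0 -0.03;-1 0 -0.08 0 0 0 -0.08;-1 0 -0.14 0 0 0 -0.14;-1 0 -0.20 0 0 0 -0.20;-1 0 -0.26 0 0 0 -0.26;-1 0 -0.32 0 0 0 -0.32;-1 0 -0.38 0 0 0 -0.38;-1 0 -0.44 0 0 0 -0.44;-1 0 -0.50 0 0 0 -0.50;-1 0 -0.56 0 0 0 -0.55")

```text
clock: 5.78
eef_pos: [0.5073, 0.0439, 0.2725]
tool_rot: [0.018, 1.0, -0.0, -0.002]
ft_force: [0.5, -0.5, -2.5]
grip_width: 0.0125
grasp_force: 59.9
```

Call:
step_arm(targets="-1 0 -0.06 0 0 0 -0.05;-1 0 -0.12 0 0 0 -0.10;-1 0 -0.18 0 0 0 -0.15;-1 0 -0.24 0 0 0 -0.20;-1 0 -0.30 0 0 0 -0.25;-1 0 -0.36 0 0 0 -0.30;-1 0 -0.42 0 0 0 -0.34;-1 0 -0.47 0 0 0 -0.372;-1 0 -0.50 0 0 0 -0.372;-1 0 -0.50 0 0 0 -0.372")

```text
clock: 6.62
eef_pos: [0.5075, -0.2078, 0.272]
tool_rot: [0.165, 0.986, -0.0, -0.002]
ft_force: [-0.2, 1.3, -3.4]
grip_width: 0.0125
grasp_force: 59.9
```

```bash
python3 - <<'E'
from h import *
o=bot.get_obs(); print({k:np.round(o[k],4) for k in('eef_pos','tool_rot','ft_force','grip_width','joint_pos','clock')})
e=o['eef_pos'];q=o['tool_rot']; print('tool y ang',2*np.degrees(np.arctan2(q[1],q[0]))-90)
im,i=snap('wrist','w5.png')
for y in(.078,-.078):
  for z in (.062,.04):
    a=np.radians(71.04);print('peg pred',np.round(proj(i,'wrist',(.5085+y*np.cos(a),-.2965+y*np.sin(a),z)),1))
E
```

```text
{'eef_pos': array([ 0.5075, -0.2078,  0.272 ]), 'tool_rot': array([ 1.645e-01,  9.864e-01, -3.000e-04, -1.600e-03]), 'ft_force': array([-0.1966,  1.3494, -3.3894]), 'grip_width': np.float64(0.0125), 'joint_pos': array([-3.878e-01,  3.265e-01,  2.917e-01,  1.539e+00, -1.300e-03,
       -5.720e-02]), 'clock': np.float64(6.6167)}
tool y ang 71.05811791720313
peg pred [317.9 233.6]
peg pred [318.2 228.7]
peg pred [177.8 233.9]
peg pred [184.7 229.2]
```

View pics/w5.png

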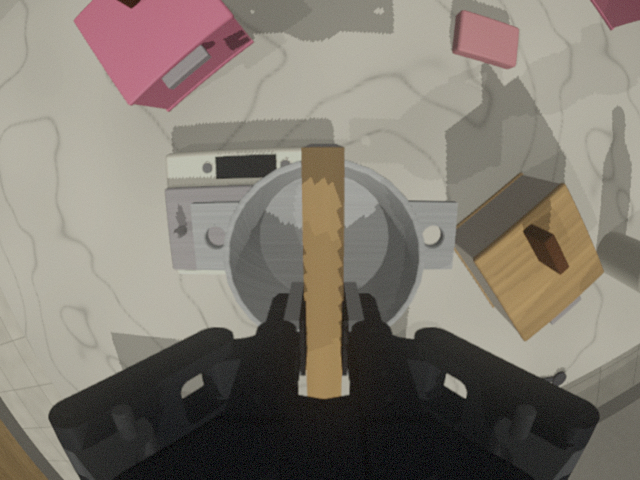

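The pail hangs level with its holes at about (216,236) and (432,235). The left peg is at about (181,225), near its prediction. I compute the held pail's offset from the tool.

```bash
python3 - <<'E'
from h import *
i=bot.camera_info('wrist');i['pose']=np.load('pics/w5.png.npy')
im=cv2.imread('pics/w5.png');g=cv2.cvtColor(im,cv2.COLOR_BGR2GRAY)
e=bot.get_obs()['eef_pos']
for z in (.182,.187,.190):
  a,b=plane(i,'wrist',215.5,236.5,z),plane(i,'wrist',432.3,235.3,z)
  m=(a+b)/2; print(z,m,np.linalg.norm(b-a),np.degrees(np.arctan2(*(b-a)[1::-1])),m-e)
a,b=plane(i,'wrist',323,148,.319),plane(i,'wrist',323.5,395,.319);print('bar',(a+b)/2,b-a)
print(g[205:245:2,168:196:2])
E
```

```text
0.182 [ 0.50838341 -0.20737248  0.182     ] 0.16095023594167124 71.37471656494385 [ 0.0008122  -0.00150469 -0.09009968]
0.187 [ 0.50714476 -0.20694665  0.187     ] 0.15784654208395163 71.37471656494387 [-0.00042646 -0.00107886 -0.08509968]
0.19 [ 0.50640156 -0.20669115  0.19      ] 0.1559843257693199 71.37471656494385 [-0.00116965 -0.00082336 -0.08209968]
bar [ 0.49242828 -0.20209783  0.319     ] [ 0.09213726 -0.03149503  0.        ]
[[147 149 148 149 149 124 131 146 146 150 150 156 164 162]
 [149 150 146 148 149 117 113 136 147 146 148 151 162 161]
 [147 146 148 149 150 120 114 128 150 147 146 152 161 159]
 [144 147 149 150 144 119 114 115 146 148 146 149 155 158]
 [144 145 147 148 121 110 114 111 130 145 143 149 162 162]
 [143 150 147 148 137 114 114 113 120 145 149 149 163 158]
 [143 149 150 147 118 112 113 115 110 138 148 147 156 159]
 [143 144 150 150 136 115 116 117 115 141 146 146 157 157]
 [146 142 148 149 142 117 116 111 117 135 139 139 159 164]
 [147 149 144 143 148 134 112 113 112 109 134 133 154 157]
 [147 147 146 149 146 134 105  98  96 115 137 135 151 158]
 [149 147 147 149 143 104  87  94  93 114 136 135 146 160]
 [154 144 149 130  96  98  91  93  88  95 133 134 149 165]
 [158 142 146 102  98  96  93  91  86  97 139 144 158 167]
 [164 140 144 134 141 103  97  95  91 118 142 145 147 161]
 [166 143 144 147 145 121 101 109 126 143 143 145 148 161]
 [172 144 148 147 142 126 121 142 148 148 148 149 149 160]
 [175 145 149 147 149 147 150 149 149 147 146 148 149 162]
 [176 146 149 148 149 151 148 150 149 148 147 145 147 157]
 [177 145 149 148 148 149 147 148 148 146 149 150 147 155]]
```

Call:
step_arm(targets="-1 0.004 -0.03 0 0 0 0;-1 0.004 -0.07 0 0 0 0;-1 0.004 -0.12 0 0 0 0;-1 0.004 -0.16 -0.02 0 0 0;-1 0.004 -0.175 -0.05 0 0 0;-1 0.004 -0.175 -0.09 0 0 0;-1 0.004 -0.175 -0.13 0 0 0;-1 0.004 -0.175 -0.17 0 0 0;-1 0.004 -0.175 -0.195 0 0 0;-1 0.004 -0.175 -0.195 0 0 0")

```text
clock: 7.5
eef_pos: [0.5083, -0.29, 0.1721]
tool_rot: [0.162, 0.987, 0.002, -0.004]
ft_force: [-1.3, -0.2, -4.1]
grip_width: 0.0125
grasp_force: 59.9
```

```bash
python3 - <<'E'
from h import *
o=bot.get_obs(); print({k:np.round(o[k],4) for k in('eef_pos','tool_rot','ft_force','clock')})
q=o['tool_rot']; print('tool y ang',2*np.degrees(np.arctan2(q[1],q[0]))-90)
im,i=snap('wrist','w6.png')
for y in(.078,-.078):
  for z in (.062,.04):
    a=np.radians(71.04);print('peg pred',np.round(proj(i,'wrist',(.5085+y*np.cos(a),-.2965+y*np.sin(a),z)),1))
c=lambda u:cv2.resize(im[200:280,u:u+80],(400,400),interpolation=cv2.INTER_CUBIC)[:,:,::-1]
t,_=snap('top','t6.png'); 
cv2.imwrite('pics/c6.png',np.hstack([c(175),c(390)]))
E
```

```text
{'eef_pos': array([ 0.5083, -0.29  ,  0.1721]), 'tool_rot': array([ 0.1617,  0.9868,  0.0017, -0.004 ]), 'ft_force': array([-1.3039, -0.1503, -4.0525]), 'clock': np.float64(7.5)}
tool y ang 71.38515387878468
peg pred [413.3 232.5]
peg pred [407.3 226.3]
peg pred [216.9 231.6]
peg pred [223.8 225.5]
```

View pics/c6.png

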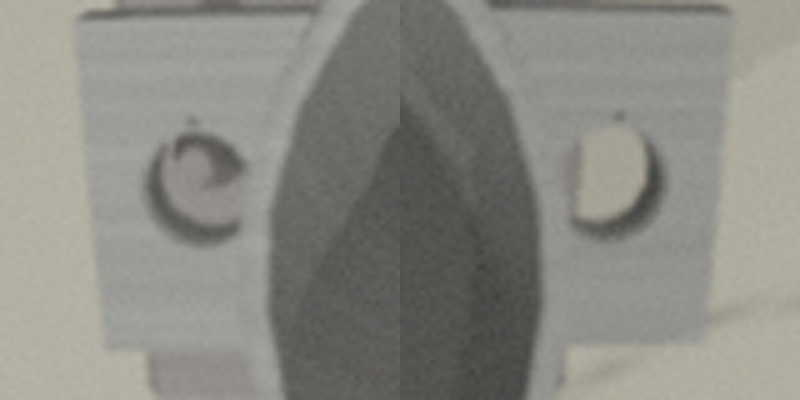

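```bash
python3 - <<'E'
from h import *
i=bot.camera_info('wrist');i['pose']=np.load('pics/w6.png.npy'); e=bot.get_obs()['eef_pos']
z=e[2]-.0896+.008
a,b=plane(i,'wrist',214.6,237.4,z),plane(i,'wrist',433.6,236.4,z)
m=(a+b)/2; print(e,m,np.linalg.norm(b-a),np.degrees(np.arctan2(*(b-a)[1::-1])),m-e)
o=bot.get_obs();print(o['clock'],o['eef_pos'],o['tool_rot'])
# peg tips in top view refined
t=cv2.imread('pics/top0.png');g=cv2.cvtColor(t,cv2.COLOR_BGR2GRAY)
print(g[217:238,452:468]);print(g[236:257,512:528])
E
```

```text
[ 0.51030034 -0.2913273   0.17591593] [ 0.50663043 -0.28815706  0.09431593] 0.1551775071104882 71.59704020582386 [-0.00366991  0.00317024 -0.0816    ]
7.6 [ 0.51030034 -0.2913273   0.17591593] [ 1.61850846e-01  9.86814678e-01  4.66420494e-04 -9.36983270e-04]
[[85 95 98 96 97 97 97 97 96 94 95 94 93 92 93 92]
 [89 95 95 95 97 97 97 97 97 97 97 95 95 95 94 94]
 [91 96 95 95 94 95 95 96 97 97 97 97 97 97 97 96]
 [93 96 95 95 95 95 93 94 94 95 95 95 97 96 97 97]
 [97 96 96 96 95 92 86 86 89 93 94 94 94 94 95 95]
 [96 95 97 96 90 75 67 78 90 93 94 94 93 94 93 93]
 [93 90 91 87 70 50 48 68 88 88 90 95 94 94 94 94]
 [88 87 86 71 50 40 41 52 65 68 83 94 95 94 94 94]
 [86 84 84 66 42 38 39 41 50 70 88 94 94 95 93 94]
 [86 85 83 65 44 39 38 46 69 88 95 95 94 94 94 94]
 [89 86 78 61 51 50 49 68 88 93 94 94 94 94 95 94]
 [94 93 85 67 60 59 61 81 94 94 94 94 93 94 93 93]
 [95 95 86 69 60 61 62 82 96 95 93 93 94 93 93 93]
 [96 94 77 62 60 60 61 83 96 96 95 94 94 94 94 93]
 [97 96 78 61 59 59 62 82 94 94 96 95 95 95 95 95]
 [98 97 78 62 60 63 73 88 94 94 94 94 94 94 94 95]
 [97 98 79 62 61 74 89 96
[... 938 characters left out ...]
  81  95  95  95  95  94 104]
 [ 98  96  96  95  86  69  61  60  62  81  95  96  95  94  94 113]
 [ 96  97  97  96  79  63  62  61  62  82  95  96  95  93  93 116]
 [ 96  96  96  97  79  63  61  62  61  74  90  96  96  96  93 118]
 [ 97  96  96  96  88  70  61  61  61  76  91  98  97  98 101 121]
 [ 97  96  97  96  96  77  62  61  63  82  96  97  97  96 101 123]
 [ 97  95  97  98  97  78  63  73  81  90  96  96  96  95 107 126]
 [ 97  98  96  96  97  79  65  82  96  96  96  96  97  94 115 132]
 [ 96  98  97  98  97  88  73  84  97  97  98  98  98 101 121 132]
 [ 94  95  95  97  97  97  90  92  97  98  98  97  97 107 124 132]
 [ 93  93  93  94  95  96  96  97  98  98  98  97  94 110 128 132]]
```

```bash
python3 - <<'E'
from h import *
i=bot.camera_info('top')
g=cv2.cvtColor(cv2.imread('pics/top0.png'),cv2.COLOR_BGR2GRAY).astype(float)
R=[]
for (u,v) in ((450,215),(510,234)):
    p=g[v:v+24,u:u+20]; w=np.clip(57-p,0,None); Y,X=np.mgrid[v:v+24,u:u+20]
    c=((w*X).sum()/w.sum(),(w*Y).sum()/w.sum()); R.append(plane(i,'top',*c,.051)); print(c,R[-1])
m=(R[0]+R[1])/2;d=R[0]-R[1];print('seat',m,np.linalg.norm(d),np.degrees(np.arctan2(d[1],d[0])))
w=bot.camera_info('wrist');w['pose']=np.load('pics/w5.png.npy')
g=cv2.cvtColor(cv2.imread('pics/w5.png'),cv2.COLOR_BGR2GRAY).astype(float)
p=g[215:245,168:194];k=np.clip(107-p,0,None);k[:9]=0;Y,X=np.mgrid[215:245,168:194];c=((k*X).sum()/k.sum(),(k*Y).sum()/k.sum())
print(c,plane(w,'wrist',*c,.051))
# scale platform in top: white/steel corners via hole view; seat again from w5 peg
a=np.radians(71.04);print(plane(w,'wrist',*c,.051)+.078*np.array([np.cos(a),np.sin(a),0]))
o=bot.get_obs();print(o['eef_pos'])
E
```

```text
(np.float64(457.5229357798165), np.float64(225.11926605504587)) [ 0.53023997 -0.22228357  0.051     ]
(np.float64(520.179104477612), np.float64(242.86940298507463)) [ 0.4824013  -0.36983153  0.051     ]
seat [ 0.50632064 -0.29605755  0.051     ] 0.1551094476452676 72.03603207043184
(np.float64(181.4967074317968), np.float64(229.59360301034806)) [ 0.48120246 -0.36914443  0.051     ]
[ 0.50654528 -0.29537627  0.051     ]
[ 0.51030034 -0.2913273   0.17591593]
```

Call:
step_arm(targets="-1 0 0 0 0 0 0;-1 0 0 0 0 0 0;-1 0 0 0 0 0 0;-1 0 0 0 0 0 0;-1 0 0 0 0 0 0;-1 0 0 0 0 0 0")

```text
clock: 8.1
eef_pos: [0.5107, -0.2924, 0.1769]
tool_rot: [0.162, 0.987, -0.0, 0.0]
ft_force: [-0.3, 0.2, -3.6]
grip_width: 0.0128
grasp_force: 59.9
```

```bash
cat > pail.py <<'E'
from h import *
o=bot.get_obs(); e=o['eef_pos'];print(e.round(4),o['ft_force'].round(2))
im,i=snap('wrist','w7.png'); g=cv2.cvtColor(im,cv2.COLOR_RGB2GRAY)
z=e[2]-.0896+.008; C=[]
for u,v in((215,237),(433,236)):
    p=im[v-25:v+25,u-25:u+25].astype(int)
    k=g[v-25:v+25,u-25:u+25]; k=cv2.GaussianBlur(k,(5,5),0)
    c=cv2.HoughCircles(k,cv2.HOUGH_GRADIENT,1,30,param1=60,param2=8,minRadius=8,maxRadius=14)
    print(c); c=c[0][0]; C.append(plane(i,'wrist',u-25+c[0],v-25+c[1],z))
m=(C[0]+C[1])/2;d=C[1]-C[0]; print('pail',m,np.linalg.norm(d),np.degrees(np.arctan2(d[1],d[0])),'off',m-e)
E
python3 pail.py; python3 -c "
from workcell import bot
print(bot.get_obs()['eef_pos'])"
```

```text
[ 0.5107 -0.2924  0.1769] [-0.31  0.17 -3.61]
[[[25.5 24.5 12.2]]]
[[[23.5 25.5 11.1]]]
pail [ 0.5101598  -0.29164251  0.09527815] 0.15523443096868758 71.27459641690974 off [-0.00049846  0.00075924 -0.0816    ]
[ 0.51060135 -0.29238611  0.17672992]
```

Call:
step_arm(targets="-1 -0.007 -0.008 0 0 0 0.011;-1 -0.007 -0.008 0 0 0 0.011;-1 -0.007 -0.008 -0.02 0 0 0.011;-1 -0.007 -0.008 -0.035 0 0 0.011;-1 -0.007 -0.008 -0.045 0 0 0.011;-1 -0.007 -0.008 -0.055 0 0 0.011;-1 -0.007 -0.008 -0.064 0 0 0.011;-1 -0.007 -0.008 -0.064 0 0 0.011;-1 -0.007 -0.008 -0.064 0 0 0.011")

```text
clock: 8.9
eef_pos: [0.5071, -0.2965, 0.1442]
tool_rot: [0.158, 0.987, -0.0, -0.0]
ft_force: [0.4, -1.2, -3.4]
grip_width: 0.0129
grasp_force: 59.8
```

No contact force with the foot below the peg tops, so the pegs are entering the holes. I continue down.

Call:
step_arm(targets="-1 0 0 -0.008 0 0 0;-1 0 0 -0.015 0 0 0;-1 0 0 -0.022 0 0 0;-1 0 0 -0.028 0 0 0;-1 0 0 -0.030 0 0 0;-1 0 0 -0.030 0 0 0")

```text
clock: 9.4
eef_pos: [0.5074, -0.2971, 0.1302]
tool_rot: [0.158, 0.987, -0.001, 0.001]
ft_force: [0.7, -3.5, 0.9]
grip_width: 0.0126
grasp_force: 60.4
```

Call:
step_arm(targets="-0.3 0 0 0 0 0 0;0.3 0 0 0 0 0 0;1 0 0 0 0 0 0;1 0 0 0 0 0 0;1 0 0 0 0 0 0;1 0 0 0 0 0 0;1 0 0 0 0 0 0;1 0 0 0 0 0 0")

```text
clock: 10.07
eef_pos: [0.5071, -0.2962, 0.1295]
tool_rot: [0.158, 0.987, 0.0, -0.0]
ft_force: [0.9, -0.1, 0.4]
grip_width: 0.0853
grasp_force: 0.0
```

Call:
step_arm(targets="1 0 0 0.03 0 0 0;1 0 0 0.08 0 0 0;1 0 0 0.15 0 0 0;1 0 0 0.22 0 0 0;1 0 0 0.28 0 0 0;1 0 0 0.28 0 0 0;1 0 0 0.28 0 0 0;1 0 0 0.28 0 0 0")

```text
clock: 10.73
eef_pos: [0.5069, -0.2962, 0.269]
tool_rot: [0.158, 0.987, 0.0, -0.0]
ft_force: [-0.0, 0.6, -1.4]
grip_width: 0.0853
grasp_force: 0.0
```

```bash
python3 - <<'E'
from h import *
o=bot.get_obs();print(o['eef_pos'].round(4),o['joint_pos'].round(3),o['clock'])
im,i=snap('wrist','w8.png')
a=np.radians(71.8)
for z,n in((.048,'ear holes'),(.062,'peg tops')):
  for y in(-.078,.078): print(n,np.round(proj(i,'wrist',(.5065+y*np.cos(a),-.2957+y*np.sin(a),z)),1))
b=np.radians(71.8-90)
for x in(-.065,.065): print('bar end',np.round(proj(i,'wrist',(.5065+x*np.cos(b),-.2957+x*np.sin(b),.177)),1))
E
```

```text
[ 0.5069 -0.2962  0.269 ] [-0.529  0.408  0.403  1.566  0.    -0.211] 10.7333
ear holes [250.9 203.4]
ear holes [395.6 203.3]
peg tops [248.3 205.7]
peg tops [398.2 205.6]
bar end [323.1 142.6]
bar end [323.2 313.6]
```

View pics/w8.png

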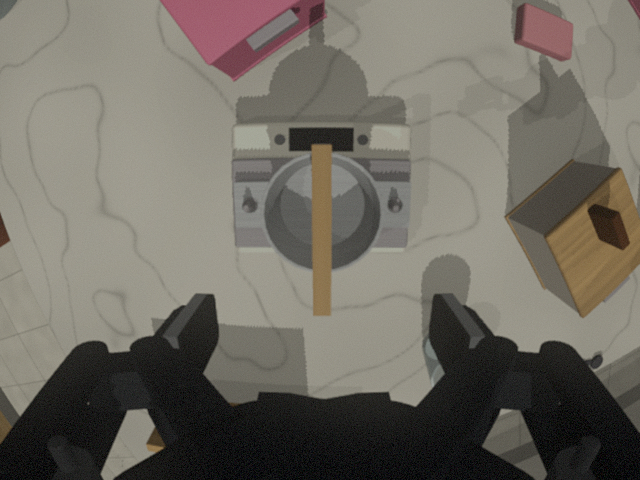

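The pail is seated. Both pegs show through the ear holes at (250,204) and (395,204), and the bar ends at (322,144) and (322,314) match the seated prediction. Now I go over the lid fin.

Call:
step_arm(targets="1 0.02 0.06 0 0 0 0.09;1 0.04 0.12 0 0 0 0.18;1 0.06 0.18 0 0 0 0.27;1 0.08 0.25 0 0 0 0.36;1 0.10 0.31 0 0 0 0.45;1 0.12 0.38 0 0 0 0.54;1 0.14 0.44 0 0 0 0.63;1 0.16 0.50 0 0 0 0.74;1 0.18 0.55 0 0 0 0.84;1 0.188 0.578 0 0 0 0.849")

```text
clock: 11.62
eef_pos: [0.6009, -0.0042, 0.2671]
tool_rot: [-0.176, 0.984, 0.001, -0.002]
ft_force: [-0.3, 0.6, -0.1]
grip_width: 0.0856
grasp_force: 0.0
```

Call:
step_arm(targets="1 0 0 0 0 0 0;1 0 0 0 0 0 0;1 0 0 0 0 0 0;1 0 0 0 0 0 0")

```text
clock: 11.95
eef_pos: [0.6006, -0.0088, 0.2693]
tool_rot: [-0.172, 0.985, -0.0, -0.0]
ft_force: [0.1, -0.9, -0.2]
grip_width: 0.0856
grasp_force: 0.0
```

```bash
python3 - <<'E'
from h import *
o=bot.get_obs();q=o['tool_rot'];print(o['eef_pos'].round(4),o['joint_pos'].round(3),2*np.degrees(np.arctan2(q[1],q[0]))-90)
im,i=snap('wrist','w9.png'); h=cv2.cvtColor(im,cv2.COLOR_RGB2HSV)
for z in (.15,.105):print('pred fin',np.round(proj(i,'wrist',(.602,-.006,z)),1))
print(im[150:290:10,290:360:5].mean(2).astype(int))
m=((h[:,:,2]<75)&(im[:,:,0]>im[:,:,2]+8)).astype(np.uint8)
n,l,st,c=cv2.connectedComponentsWithStats(m)
for k in range(1,n):
    if 300<st[k,4]<8000: 
        r=cv2.minAreaRect(cv2.findNonZero((l==k).astype(np.uint8))); print(st[k],c[k].round(1),r)
E
```

```text
[ 0.6006 -0.0088  0.2693] [-0.014  0.439  0.45   1.583 -0.    -0.361] 109.85299633717563
pred fin [324.8 227.4]
pred fin [324.6 215.9]
[[111 110 116 113 110 114 113 109 110 111 114 112 115 111]
 [110 112 111 111 115 112 110 111 109 111 113 110 112 112]
 [117 111 118 112 114 110 109 109 110 108 111 112 111 110]
 [ 72  78  73  74  72  74  72  70  65  67  67  70  74  69]
 [103 104 104 104 102 103  94  82  84  85  83  78  78  81]
 [113 113 113 110 107  74  31  43  35  71  74  74  75  82]
 [114 114 112 112 115  55  48  45  38  79  77  83  74 101]
 [109 109 114 114 111  54  50  43  40  76  73  90 101 108]
 [107 105 103 105 107  65  46  49  48  70  99  99 100  99]
 [112 113 114 113 109  75  45  55  47 105 106 102 103 103]
 [108 108 109 110 104  67  51  53  52 108 107 105 109 107]
 [115 117 116 117 115 117 119 117 118 118 115 107 109 108]
 [115 114 114 111 113 114 117 112 115 111 114 108 106 108]
 [117 118 120 116 114 112 106 111 110 114 114 112 114 112]]
[ 18   0  58  94 724] [46.4 44.2] ((45.83439254760742, 46.13694381713867), (8.938573837280273, 108.93885803222656), 28.610462188720703)
[315 197  18  53 594] [323.7 217.8] ((323.5, 223.0), (52.0, 17.0), 90.0)
[   0  203   31   95 1032] [ 10.2 242.9] ((15.0, 250.0), (94.0, 30.0), 90.0)
[500 408  32  49 333] [518.3 427.9] ((516.9788818359375, 430.0585021972656), (47.853553771972656, 25.622882843017578), 78.92979431152344)
```

View pics/w9.png

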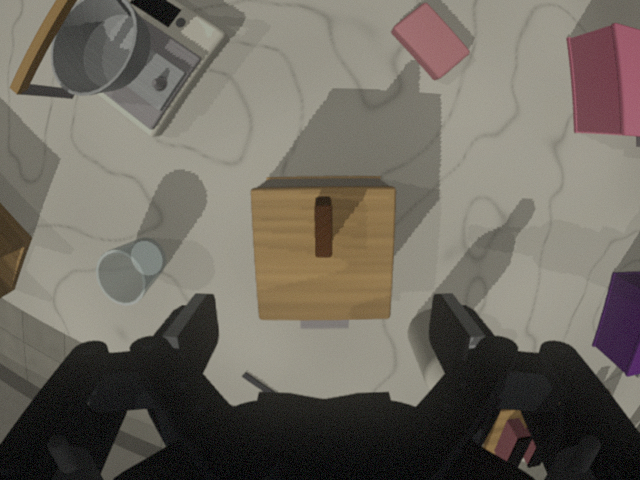

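The fin sits at about (324,232), aligned with the tool and within a few mm of its expected place. I apply a small correction, descend and close.

Call:
step_arm(targets="1 0.006 0.005 -0.06 0 0 0;1 0.006 0.005 -0.12 0 0 0;1 0.006 0.005 -0.18 0 0 0;1 0.006 0.005 -0.24 0 0 0;1 0.006 0.005 -0.29 0 0 0;1 0.006 0.005 -0.325 0 0 0;1 0.006 0.005 -0.345 0 0 0;1 0.006 0.005 -0.345 0 0 0;1 0.006 0.005 -0.345 0 0 0")

```text
clock: 12.75
eef_pos: [0.6041, -0.0055, 0.0974]
tool_rot: [-0.173, 0.985, -0.0, 0.0]
ft_force: [-0.1, 0.9, 0.8]
grip_width: 0.0855
grasp_force: 0.0
```

Call:
step_arm(targets="-1 0 0 0 0 0 0;-1 0 0 0 0 0 0;-1 0 0 0 0 0 0;-1 0 0 0 0 0 0;-1 0 0 0 0 0 0;-1 0 0 0 0 0 0;-1 0 0 0 0 0 0;-1 0 0 0 0 0 0")

```text
clock: 13.42
eef_pos: [0.6054, -0.0075, 0.0979]
tool_rot: [-0.173, 0.985, -0.003, 0.001]
ft_force: [2.6, -7.3, 1.8]
grip_width: 0.0129
grasp_force: 60.8
```

The fin is gripped. I lift slowly along the hinge arc while turning with the lid, towards about 0.185 rad.

Call:
step_arm(targets="-1 0 0 0.0042 -0.009 0.024 0;-1 0 0 0.0083 -0.017 0.048 0;-1 0.0005 0 0.0125 -0.026 0.072 0;-1 0.001 0.0003 0.0166 -0.035 0.096 0;-1 0.0014 0.0005 0.0208 -0.043 0.12 0")

```text
clock: 13.83
eef_pos: [0.6054, -0.0074, 0.1075]
tool_rot: [-0.173, 0.984, -0.011, -0.05]
ft_force: [2.7, -7.1, -2.0]
grip_width: 0.0132
grasp_force: 60.3
```

Call:
step_arm(targets="-1 0.0007 0.0002 0.0042 -0.009 0.024 0;-1 0.0013 0.0004 0.0083 -0.017 0.048 0;-1 0.002 0.0007 0.0125 -0.026 0.072 0;-1 0.003 0.001 0.0172 -0.037 0.102 0;-1 0.003 0.001 0.0172 -0.037 0.102 0;-1 0.003 0.001 0.0172 -0.037 0.102 0;-1 0.003 0.001 0.0172 -0.037 0.102 0;-1 0.003 0.001 0.0172 -0.037 0.102 0")

```text
clock: 14.5
eef_pos: [0.6066, -0.0069, 0.1161]
tool_rot: [-0.173, 0.981, -0.018, -0.091]
ft_force: [1.2, -6.5, 0.5]
grip_width: 0.0129
grasp_force: 60.6
```

```bash
python3 - <<'E'
from h import *
o=bot.get_obs();print({k:np.round(o[k],3) for k in('clock','eef_pos','tool_rot','ft_force','grip_width','grasp_force','joint_vel')})
s,j=snap('scene','s10.png'); im,i=snap('wrist','w10.png')
xc=np.array([.94,.34,0]);yc=np.array([-.34,.94,0]); H=np.array([.6054,-.0075,.095])+.104*xc
for th in(0,.12,.187,.26): print(th,[np.round(proj(j,'scene',H+s_*.067*yc+.134*(-np.cos(th)*xc+np.sin(th)*np.array([0,0,1]))),1).tolist() for s_ in(-1,1)])
a=cv2.resize(s[235:355,225:345],(400,400),interpolation=cv2.INTER_CUBIC);b=cv2.resize(im[100:400,170:470],(400,400))
cv2.imwrite('pics/c10.png',np.hstack([a,b])[:,:,::-1])
E
```

```text
{'clock': np.float64(14.5), 'eef_pos': array([ 0.607, -0.007,  0.116]), 'tool_rot': array([-0.173,  0.981, -0.018, -0.091]), 'ft_force': array([ 1.214, -6.542,  0.499]), 'grip_width': np.float64(0.013), 'grasp_force': np.float64(60.599), 'joint_vel': array([-0.001,  0.   ,  0.   , -0.003, -0.   , -0.001])}
0 [[242.0, 283.0], [297.7, 269.9]]
0.12 [[241.6, 277.2], [297.8, 264.2]]
0.187 [[241.5, 274.2], [298.0, 261.3]]
0.26 [[241.6, 271.1], [298.3, 258.2]]
```

View pics/c10.png

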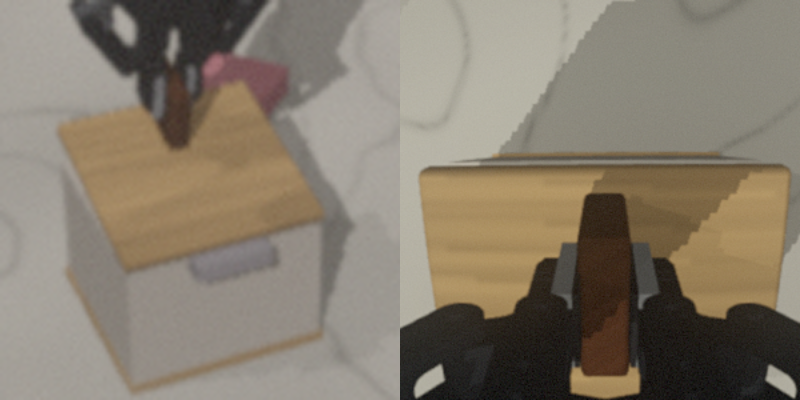

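The crops show the lid ajar: a gap is visible at the front edge, the fin is between the pads, and its corner at about scene (243,273) has risen about 7 px. That puts it at roughly 0.15–0.18 rad. I nudge it towards mid-window and let it settle.

Call:
step_arm(targets="-1 0.0005 0.0002 0.003 -0.006 0.018 0;-1 0.0005 0.0002 0.0034 -0.007 0.02 0;-1 0.0005 0.0002 0.0034 -0.007 0.02 0;-1 0.0005 0.0002 0.0034 -0.007 0.02 0;-1 0.0005 0.0002 0.0034 -0.007 0.02 0;-1 0.0005 0.0002 0.0034 -0.007 0.02 0")

```text
clock: 15.1
eef_pos: [0.607, -0.0068, 0.1178]
tool_rot: [-0.173, 0.98, -0.02, -0.099]
ft_force: [-0.3, -7.5, -0.3]
grip_width: 0.0129
grasp_force: 60.6
```

```bash
python3 - <<'E'
from h import *
o=bot.get_obs();print(o['eef_pos'],o['tool_rot'],o['grasp_force'],abs(o['joint_vel']).max())
print(bot.job_done())
E
```

```text
[ 0.6069695  -0.00675717  0.11778796] [-0.17253965  0.97978341 -0.01951541 -0.09936644] 60.645384192466736 0.0018487170043597035
the job is handed in; nothing more can be done
None
```

I seated the pail on the scale's pegs and let go, then broke the lid's seal; the fingers still hold it ajar at about 0.19 rad (roughly 25 mm at the front), estimated from the arm's lift. I handed the job in at about 15 s and got no verdict back.

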